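# Mesh the beater into the parked hand mixer

### The job

Pull down the clear flap of the wire caddy, lift out the mixer beater, and with the beater still in the gripper push the flap back up so that it is shut. Then turn the beater until its splines mesh with the socket on top of the parked hand mixer, slide it fully home so that its collar is flush on the socket's rim, and finish while still gripping it and pressing it down against the spring that pushes it out. Leave the jar, the crock and the funnel alone.

Things in the scene. Friction and masses are not known exactly. Their poses are not given: they have to be found in the camera images.
- caddy: Fixed steel wire caddy, 166 mm square, left or right of the robot's centre line, mixer on the other side. Origin: centre of underside; x to its back, front (-x) to the robot, z up. No roof. 6 mm wire side frames at y = +-80 mm rise to 121 mm at x = +12 mm; back wires at x = +80 mm, 88 mm high. The flap closes the front.
- rest (a point): Centre of the mouth of the hole where the beater stands: a 27 mm round hole, 26 mm deep, in a wooden block (56 x 70 mm, top 30 mm above the counter) inside the caddy, 12 mm behind (+x) the caddy's origin.
- flap (a joint): Flap angle, rad: 0 shut (panel leans 0.70 back over the beater), 0.70 upright, 1.05 open at its stop (leans 0.35 towards the robot). Clear plastic, 146 mm wide, 4 mm thick, reaching 150 mm from the hinge, 0.15 kg. Free, lightly damped: short of upright it falls slowly shut, past upright it falls slowly open. Starts within 0.1 of shut.
- hinge (a point): Middle of the flap's hinge line, at the caddy's lower front edge: 80 mm in front (-x) of the caddy's origin, 12 mm above the counter; the line runs along the caddy's y.
- bar (a point): Middle of the flap's round steel pull bar, 10 mm thick, 124 mm long along the caddy's y, 180 mm from the hinge line in the panel's plane. It stands 24 mm clear beyond the panel's upper edge on two posts at y = +-58 mm, so fingers can straddle it from above at any flap angle. Moves with the flap.
- beater: Loose steel beater, 70-120 g, upright. Origin: centre of the underside of its collar (34 mm wide, 5 mm thick), z up. Above: cage of four flat strips 8 mm wide at +x, -x, +y, -y; outer faces upright and 40 mm apart from z = 17 to 49 mm (grip a facing pair); top at z = 65 mm. Starts in the caddy's hole, collar on the block, yaw within 0.4 rad of the caddy's. Same after a quarter turn.
- splines (a point): Tip of the beater's stem, 24 mm below its origin, axes as the beater's. The stem below the collar is a four-armed cross of splines, arms along x and y, in line with the cage strips: 20 mm across and 5 mm thick, narrowing in the last 4 mm to 17 mm across and 3 mm thick.
- mixer: Fixed white hand mixer parked nose-up in a grey dock 130 mm square; body 88 x 72 mm, nose 29 mm radius, handle loop on its +x side. Origin: centre of the dock's underside. The socket is on the vertical axis above it.
- socket (a point): Centre of the socket's mouth, level with its steel rim, 140 mm above the counter, z up. A four-armed cross hole, arms along this point's x and y, 23 mm across, slots 7.5 mm wide: the beater enters with its x along the point's x or y, within about 0.1 rad. Turns only stiffly (0.25 N m). Home = the beater's origin at this point.
- plunger (a joint): Travel (m) of the black spring plunger in the socket: 0 = up, its face 16 mm below the rim; 0.008 when the collar is flush on the rim; its stop is 0.011. It pushes up with about 3 N at first touch and 10 N with the beater home, so a beater let go rises again: there is no latch.
- jar: Squat open clear glass jar, 90 mm diameter, 75 mm high, between caddy and mixer, nearest the robot. Origin: centre of underside. Leave alone.
- crock: White ceramic crock with steel lid, 80 mm diameter, 79 mm high, between caddy and mixer. Origin: centre of underside. Leave alone.
- funnel: Yellow funnel standing on its rim, 96 mm diameter, 85 mm high, beyond the crock. Origin: centre of underside. Leave alone.
There are look-alikes about, which are no part of the job. What is shaped like the caddy but red is not meant. Several things have the shape of the beater; the one meant has the colours described above.

How it is judged (in metres and radians):
On the way, in this order (a step that is already met when the one before it is completed fails the run):
1. the flap is pulled down past upright (value of joint flap above 0.9 rad), for 0.1 s.
2. the beater is held in the gripper, lifted clear out of the caddy with the flap still down (contact force between the fingers and beater above 1 N and z of beater in the frame of caddy above 0.07 m and contact force between beater and caddy below 0.1 N and value of joint flap above 0.8 rad), for 0.2 s.
3. the flap is pushed back up and shut while the beater is held, not yet in the socket (value of joint flap below 0.1 rad and contact force between the fingers and beater above 1 N and value of joint plunger below 0.001 m), for 0.2 s.
At the end, for the whole second after the job is handed in: The beater is meshed and fully home (collar within 2 mm of the socket's rim, within 3 mm of its axis, upright within 0.08 rad), pressed down on the mixer with more than 5 N so that the plunger is more than 6 mm down, still gripped by the fingers and at rest; the flap is shut (within 0.1 rad) (z of beater in the frame of socket between -0.003 and 0.002 m and horizontal distance between beater and socket below 0.003 m and angle between beater's own z axis and vertical below 0.08 rad and value of joint plunger above 0.006 m and contact force between beater and mixer above 5 N and contact force between the fingers and beater above 2 N and linear speed of beater below 0.02 m/s and value of joint flap below 0.1 rad); the arm keeps its last pose, push and grip.
It fails at once if the squat clear glass jar is moved more than 30 mm or tipped (distance of jar from where it was at the start of the episode above 0.03 m or angle between jar's own z axis and vertical above 0.3 rad).
It fails at once if the white crock is moved more than 30 mm or tipped (distance of crock from where it was at the start of the episode above 0.03 m or angle between crock's own z axis and vertical above 0.3 rad).
It fails at once if the yellow funnel is moved more than 30 mm or tipped (distance of funnel from where it was at the start of the episode above 0.03 m or angle between funnel's own z axis and vertical above 0.3 rad).
It fails at once if the beater is dropped onto the counter (height (world z) of beater below 0.015 m).
It also fails if it takes over 61 s, if anything falls off the work surface, if the arm or the gripper's body presses on something with over 40 N, if the wrist force passes 120 N, or if a joint passes its speed limit or range.

### The arm

A 7-joint arm with a two-finger parallel gripper is mounted at the origin on the work surface. World frame = base frame: x ahead of the robot, y to its left, z up, the work surface at z = 0. Lengths are in mm, angles in degrees, forces in N, time in s.
With the tool pointing down it reaches from about 400 to 900 mm from the base axis. Payload 5.5 kg.
Tool frame: the origin (TCP) lies on the centre line of the jaws, within the pads' length; the fingertips stand 11 mm ahead of it and the grasp point (between the pads) lies 8 mm behind it (tcp_to_tips is the distance from the TCP to the fingertips, in mm); z points along the fingers, y is the line along which they close (so a half turn about z gives the same grasp; the last joint's range is limited). The gripper opens to 92 mm and grips with 3 to 60 N. Pads are 19 mm wide; open, the fingers measure 130 mm over their backs; the gripper's body (75 mm by 190 mm) begins 47 mm behind the grasp point.
Start: joints at [-54.649, 28.699, -24.465, 88.831, 12.651, 65.22, -12.049], TCP at [225.165, 609.754, 237.729] pointing down, gripper open.
Joint ranges: [-164.97, 164.97], [-17.58, 116.51], [-87.97, 89.64], [11.32, 138.91], [-80.73, 260.73], [10.89, 115.49], [-147.41, 147.41]. Speed limits (degrees/s): [147.25, 147.25, 180, 180, 180, 180, 180].

### API

Orientations are given as [roll, pitch, yaw] about the fixed x, y, z axes, in that order (R = Rz(yaw) Ry(pitch) Rx(roll)).
In Python, from plant import * gives the robot as it stands.
- The arm moves only by the shell command python3 -m handwheel 'ROWS' [FORCE]. ROWS is JSON, a list of rows, each a list of 5 numbers: the shift along the tool's x, y, z in mm, then the turn about the tool's z in rad, then the finger opening in mm, from 0 to 91.8. A call has 1 to 5 rows; each row shifts and turns the commanded pose from where the row before left it, along the tool's axes as they then stand; what a row does not reach is not made up. A row lasts 1/8 s, in which the tool goes at most 62.5 mm and 10.7 degrees, less where a joint would pass 70% of its speed; a pose out of reach is approached as far as the arm can. A call is refused whole if a number of a shift passes 62.5 or a number of a turn 0.188, either way. A call with a gripper value outside its range is refused whole. The fingers move at their own pace and stop on an object; FORCE is the grip in N (left out, the last holds). Time passes only in rows, so rows that do not move let the fingers close. It gives the time, the measured TCP pose, the force, the opening and the grip force at its end, in the units of the state.
- observe(): the state, without advancing time (a new reading comes with each control period).
- read_camera(name): name is "side" or "top" or "wrist"; returns the picture (400x640x3 uint8, red, green, blue); there is no depth.
- camera_info(name): a dict with "fov_y" (degrees; the focal length in pixels is half the picture's height over the tangent of half this angle, whatever the lens; pixels are square), "cx", "cy" (the principal point, pixels), "eye" and "orientation" of the camera in the world; the wrist camera has in their place "hand_eye" (4x4, takes a point from camera to tool coordinates, whose origin is the TCP and whose axes are the flange's). Camera axes: x right, y down, z forward; pixel columns grow to the right and rows downward; lengths in mm; the calibration is good to about 2 mm. A picture is of the moment at which its call begins: read the wrist's pose just before it. camera_info takes no time and is no camera call.
- job_done(): hands the job in; it is judged then, once.
Trained networks look in the newest picture that a camera, given by its name, has taken for a name from the list of things; names that differ only in an ending like _2 or _b are one class to them, and where a whole thing is asked for, a point or a joint stands for the part that bears it (a point fixed in the world has none). Each returns a list of dicts, best first, with "score" (0 to 1); they miss things now and then, are a little off and sometimes report something else, mostly with a low value. They report only what shows in the picture. A call takes as long as a camera call. They do not tell look-alikes from the thing itself.
- look_for(camera, name): "at" ([x, y, z] in mm, in world coordinates, good to about 4 mm: the middle of the surface that is visible of it).
- regions_of(camera, name): "region" (400x640 bool, what is visible of it).
The state is a dict: "t": time; "q": joint angles; "joint_vel": joint speeds; "tau": joint torques, N m; "eef_pos": TCP position; "eef_rot": TCP orientation; "contact_force": force on the tool from outside, world axes, zero at the start; "wrist_torque": the same for the moment, N m; "width": finger opening in mm; "finger_force": force on a finger pad.
Only numpy, scipy, OpenCV 4.12 (cv2) and the standard library are available. Lean on these libraries where they do the work, as an engineer would, in place of code of your own. Each camera call takes 0.05 s, during which the arm holds its last target. There are 200 camera calls.

## Working session

There is one attempt and no reset: what is moved stays moved. The work goes in short steps, Python scripts to look and compute and a shell command to move; the robot and the scene stay as the last step left them, time stands still between calls to the robot, and variables do not carry over. Pictures are saved under pics/ and viewed, at most 12 in all, crops included, and the job is handed in when it is done.

```bash
mkdir -p pics; ls; cat > h.py <<'E'
from plant import *
import numpy as np, cv2
from scipy.spatial.transform import Rotation as R
np.set_printoptions(precision=1,suppress=True)
def cam(name):
    i=camera_info(name); f=200/np.tan(np.radians(i["fov_y"])/2)
    return i,f
def save(name,fn):
    im=read_camera(name); cv2.imwrite("pics/"+fn,im[:,:,::-1]); return im
E
python3 - <<'E'
from h import *
print(observe())
for n in("top","side","wrist"): print(n,camera_info(n))
for n in("top","side"):
    save(n,n+"0.png")
    for k in("caddy","beater","flap","bar","mixer","jar","crock","funnel","socket","rest","hinge"):
        try: print(n,k,[(np.array(d["at"]).round(),round(d["score"],2)) for d in look_for(n,k)])
        except Exception as e: print(n,k,e)
E
```

```text
pics
{'t': 0.0, 'q': array([-54.7,  28.8, -24.5,  88.9,  12.6,  65.2, -12.1]), 'joint_vel': array([ 0., -0., -0., -0.,  0., -0.,  0.]), 'tau': array([  0. , -56.7,  -5.8, -27.9,  -0.1,   0. ,   0. ]), 'eef_pos': array([225. , 609.1, 236.7]), 'eef_rot': array([-179.9,   -0. ,  159.7]), 'contact_force': array([-0.4,  0.7, -0.4]), 'wrist_torque': array([0.1, 0. , 0. ]), 'finger_force': 0.0, 'width': 91.71920376977234}
top {'fov_y': 56.79337284688546, 'cx': 315.1967834802864, 'cy': 200.80514609372415, 'eye': array([ 492.5,  -96.8, 1086.2]), 'orientation': array([-176.6,   -1.7,  -90. ])}
side {'fov_y': 53.88396972327045, 'cx': 316.3302657133198, 'cy': 200.046860599207, 'eye': array([513.4, 609. , 561.3]), 'orientation': array([-121.2,    0.1, -177.5])}
wrist {'fov_y': 65.17553044965388, 'cx': 324.2654405244554, 'cy': 201.08344274359496, 'hand_eye': array([[   0. ,   -1. ,   -0.2,   65.6],
       [   1. ,    0. ,   -0. ,   -0.6],
       [   0. ,   -0.2,    1. , -146.7],
       [   0. ,    0. ,    0. ,    1. ]])}
top caddy [(array([ 335., -346.,   44.]), 0.83), (array([ 588., -188.,   63.]
[... 1358 characters left out ...]
 304., -330.,   93.]), 0.82), (array([ 584., -416.,   76.]), 0.78), (array([ 565., -174.,   80.]), 0.56)]
side mixer [(array([600., 211.,  51.]), 0.9)]
side jar [(array([464.,  33.,  56.]), 0.72)]
side crock [(array([581.,  23.,  60.]), 0.92), (array([ 558., -176.,   86.]), 0.25)]
side funnel [(array([774.,  -3.,  15.]), 0.61)]
side socket [(array([600., 182., 139.]), 0.72)]
side rest [(array([ 601., -407.,   60.]), 0.87), (array([ 326., -317.,   23.]), 0.86), (array([ 584., -156.,   45.]), 0.82), (array([ 565., -176.,   77.]), 0.63), (array([462.,  35.,  52.]), 0.58)]
side hinge [(array([ 594., -155.,   40.]), 0.7), (array([ 602., -403.,   66.]), 0.62), (array([ 334., -317.,   23.]), 0.55)]
```

View pics/top0.png

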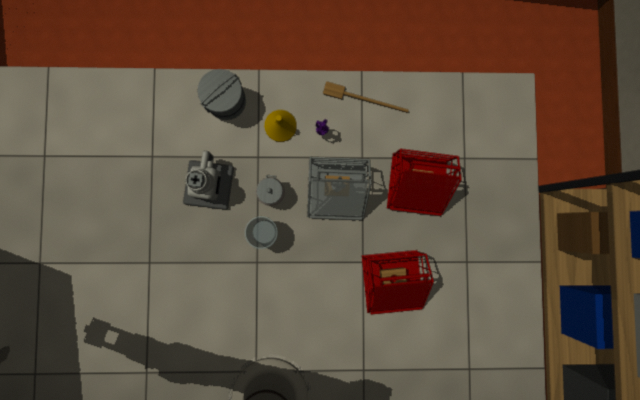

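View pics/side0.png

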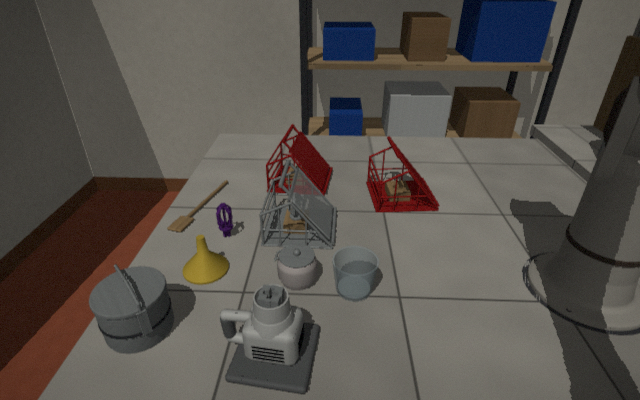

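Top view: the grey caddy is at about px (338,188), the mixer socket at (195,180), jar (262,233), crock (270,190) and funnel (280,125). The two red caddies and the purple beater are decoys. The side view agrees. Next I move over the caddy for a close look.

```bash
cat >> h.py <<'E'
def plan(p,yaw,step=60,n=None):
    "rows in tool axes from the measured pose to p (world mm), yaw deg"
    s=observe(); y0=s["eef_rot"][2]; d=np.array(p)-s["eef_pos"]; dy=(yaw-y0+180)%360-180
    n=n or max(int(np.ceil(np.linalg.norm(d)/step)),int(np.ceil(abs(dy)/10.5)),1)
    t=-np.radians(dy)/n   # tool z down
    out=[]
    for k in range(n):
        r=R.from_euler('xyz',[180,0,y0+dy*k/n],degrees=True).inv().apply(d/n)
        out.append([*np.round(r,1).tolist(),round(t,4)])
    print(s["eef_pos"],s["eef_rot"],n)
    for o in out: print(o)
E
python3 - <<'E'
from h import *
plan([550,-190,300],90)
E
```

```text
[225.2 609.7 237.7] [-180.    -0.   159.7] 15
[-38.8, -42.5, -4.2, np.float64(0.0811)]
[-42.1, -39.2, -4.2, np.float64(0.0811)]
[-45.1, -35.7, -4.2, np.float64(0.0811)]
[-47.9, -31.9, -4.2, np.float64(0.0811)]
[-50.3, -27.9, -4.2, np.float64(0.0811)]
[-52.4, -23.8, -4.2, np.float64(0.0811)]
[-54.2, -19.4, -4.2, np.float64(0.0811)]
[-55.6, -15.0, -4.2, np.float64(0.0811)]
[-56.6, -10.4, -4.2, np.float64(0.0811)]
[-57.3, -5.8, -4.2, np.float64(0.0811)]
[-57.5, -1.1, -4.2, np.float64(0.0811)]
[-57.4, 3.5, -4.2, np.float64(0.0811)]
[-57.0, 8.2, -4.2, np.float64(0.0811)]
[-56.1, 12.8, -4.2, np.float64(0.0811)]
[-54.9, 17.3, -4.2, np.float64(0.0811)]
```

```bash
python3 -m handwheel '[[-39,-42,-10,0.081,91],[-42,-39,-10,0.081,91],[-45,-36,-10,0.081,91],[-48,-32,-10,0.081,91],[-50,-28,-10,0.081,91]]'
python3 -m handwheel '[[-52,-24,-4,0.081,91],[-54,-19,-4,0.081,91],[-56,-15,-4,0.081,91],[-57,-10,0,0.081,91],[-57,-6,0,0.081,91]]'
python3 - <<'E'
from h import *
plan([550,-190,300],90)
E
```

```text
t: 1.82
eef_pos: [334.0, 341.9, 288.3]
eef_rot: [180.0, 0.0, 136.4]
contact_force: [1.0, 0.3, 0.9]
width: 90.7
finger_force: 0.0
t: 2.45
eef_pos: [442.8, 75.7, 300.3]
eef_rot: [179.9, 0.0, 113.2]
contact_force: [1.4, 0.3, -0.1]
width: 90.9
finger_force: 0.0
[442.8  75.7 300.3] [179.9   0.  113.2] 5
[-57.3, -1.2, 0.1, np.float64(0.0809)]
[-57.2, 3.4, 0.1, np.float64(0.0809)]
[-56.7, 8.0, 0.1, np.float64(0.0809)]
[-55.9, 12.6, 0.1, np.float64(0.0809)]
[-54.7, 17.1, 0.1, np.float64(0.0809)]
```

```bash
python3 -m handwheel '[[-57,-1,0,0.081,91],[-57,3,0,0.081,91],[-57,8,0,0.081,91],[-56,13,0,0.081,91],[-55,17,0,0.081,91]]'
python3 -m handwheel '[[0,0,0,0,91]]'
python3 - <<'E'
from h import *
s=observe(); im=save("wrist","w1.png")
import pickle; pickle.dump((s,im),open("w1.pkl","wb"))
print(s["eef_pos"],s["eef_rot"],s["q"])
c=cv2.resize(im[:,:,::-1],(800,500)); cv2.imwrite("pics/w1b.png",c)
for k in("beater","bar","caddy","flap"): print(k,[(np.array(d["at"]).round(),round(d["score"],2)) for d in look_for("wrist",k)])
E
```

```text
t: 3.08
eef_pos: [550.7, -189.8, 300.0]
eef_rot: [180.0, -0.0, 90.0]
contact_force: [0.1, 0.1, 0.8]
width: 90.7
finger_force: 0.0
t: 3.2
eef_pos: [549.9, -194.0, 299.4]
eef_rot: [-180.0, 0.2, 89.7]
contact_force: [-0.7, -0.6, 0.6]
width: 91.3
finger_force: 0.0
[ 549.9 -194.   299.4] [-180.     0.2   89.7] [ 4.5 17.1 15.2 95.8 -4.6 67.6 20.5]
beater [(array([ 755., -146.,   60.]), 0.63)]
bar [(array([ 568., -183.,   95.]), 0.61)]
caddy [(array([ 370., -277.,    7.]), 0.9), (array([ 589., -183.,   78.]), 0.88), (array([ 608., -381.,   33.]), 0.61)]
flap [(array([ 564., -372.,   50.]), 0.68), (array([ 575., -184.,   96.]), 0.65)]
```

View pics/w1b.png

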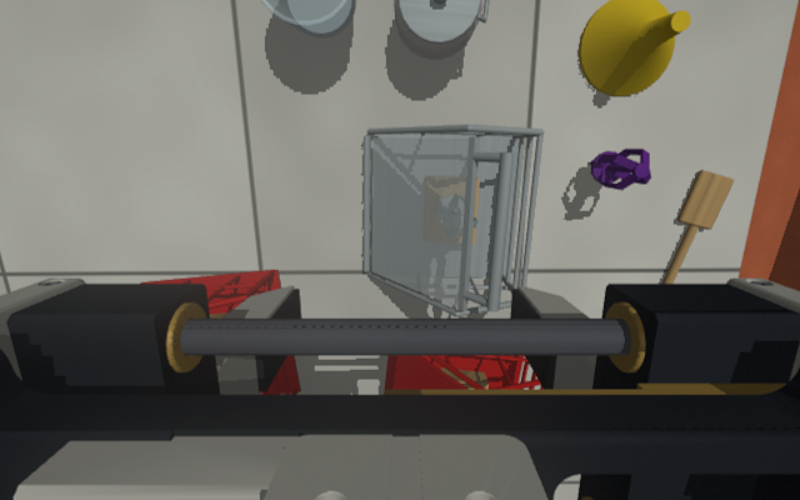

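The picture shows the grey caddy at px (365–543, 125–316), its front edge on the left at x≈367. The bar is at x≈500, and the beater is grey on the wood block near (455,212). I'll fit the caddy pose and check it with an overlay.

```bash
cat >> h.py <<'E'
def wproj(s,P):
    i,f=cam("wrist"); H=np.array(i["hand_eye"]); Rt=R.from_euler('xyz',s["eef_rot"],degrees=True)
    t=Rt.inv().apply(np.atleast_2d(P)-s["eef_pos"]); c=(t-H[:3,3])@H[:3,:3]
    return np.c_[f*c[:,0]/c[:,2]+i["cx"],f*c[:,1]/c[:,2]+i["cy"]]
def sproj(n,P):
    i,f=cam(n); c=R.from_euler('xyz',i["orientation"],degrees=True).inv().apply(np.atleast_2d(P)-i["eye"])
    return np.c_[f*c[:,0]/c[:,2]+i["cx"],f*c[:,1]/c[:,2]+i["cy"]]
def W(pose,L):
    x,y,a=pose; L=np.atleast_2d(np.array(L,float)); c,s_=np.cos(a),np.sin(a)
    return np.c_[x+c*L[:,0]-s_*L[:,1],y+s_*L[:,0]+c*L[:,1],L[:,2]]
def barpt(th,r=180,y=0):
    g=0.70-th; return [-80+r*np.sin(g),y,12+r*np.cos(g)]
E
python3 - <<'E'
from h import *
import pickle; from scipy.optimize import least_squares
s,im=pickle.load(open("w1.pkl","rb"))
L=[[-80,80,6],[-80,-80,6],[12,80,121],[12,-80,121],[80,80,88]]
px=np.array([[367,132],[368,272],[470,126],[458,316],[541,131]])*.8
f=lambda v:(wproj(s,W(v,L))-px).ravel()
r=least_squares(f,[580,-190,0],x_scale=[10,10,.1],loss="soft_l1"); print(r.x[:2],r.x[2],r.fun.reshape(-1,2))
v=r.x
segs=[]
for y in(80,-80): segs+=[([-80,y,6],[12,y,121]),([12,y,121],[80,y,88]),([-80,y,6],[80,y,6]),([80,y,3],[80,y,88])]
segs+=[([-80,-80,6],[-80,80,6]),([80,-80,88],[80,80,88]),([-28+12,-35,30],[40,-35,30]),([-16,35,30],[40,35,30])]
segs+=[(barpt(0,180,-62),barpt(0,180,62)),(barpt(.1,180,-62),barpt(.1,180,62)),(barpt(0,150,-73),barpt(0,150,73))]
S=5;o=np.array([285,90]);c=cv2.resize(im[90:262,285:445,::-1],None,fx=S,fy=S,interpolation=cv2.INTER_CUBIC)[:600]
for k,(a,b) in enumerate(segs):
    p=((wproj(s,W(v,[a,b]))-o+.5)*S).astype(int); cv2.line(c,tuple(map(int,p[0])),tuple(map(int,p[1])),(0,0,255) if k<12 else (0,255,0),1)
c=cv2.resize(im[90:210,285:445,::-1],None,fx=5,fy=5,interpolation=cv2.INTER_CUBIC) if 0 else c
cv2.imwrite("pics/w1c.png",c)
E
```

```text
[ 587.6 -191. ] -0.026701568753205306 [[ 0.2 -0.7]
 [-0.3  0.7]
 [-0.3  1. ]
 [ 0.3 -1.4]
 [ 0.2  0. ]]
```

View pics/w1c.png

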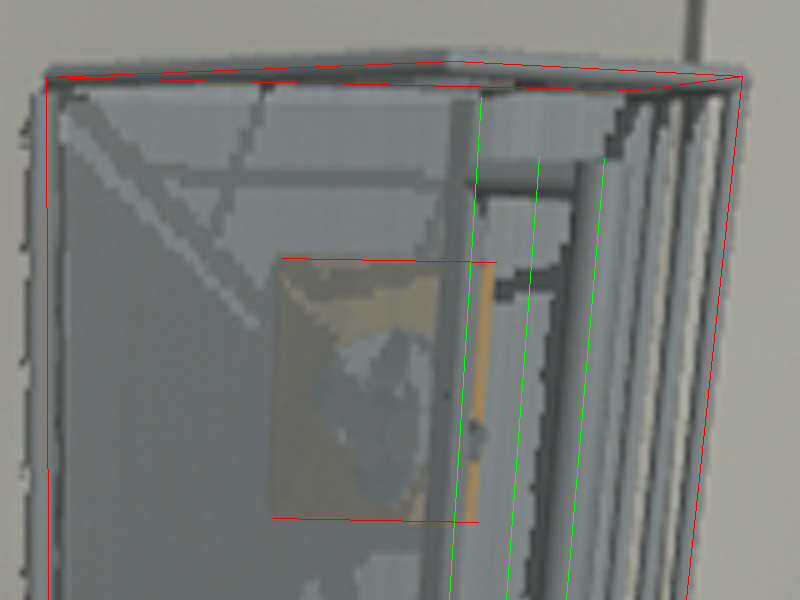

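The overlay fits well: caddy at (587.6, -191), yaw -1.5°, flap about 0.03 open. Now I'll straddle the bar.

```bash
python3 - <<'E'
from h import *
v=[587.6,-191,-.0267]
for th in(0.03,.2,.4,.6,.8,.95,1.05): print(th,W(v,[barpt(th)])[0])
plan([*W(v,[barpt(.03)])[0]][:2]+[200],88.5); plan([*W(v,[barpt(.03)])[0]],88.5)
E
```

```text
0.03 [ 619.4 -191.8  153.1]
0.2 [ 593.9 -191.2  170. ]
0.4 [ 560.8 -190.3  184. ]
0.6 [ 525.6 -189.3  191.1]
0.8 [ 489.7 -188.4  191.1]
0.95 [ 463.1 -187.7  186.4]
1.05 [ 445.9 -187.2  181.1]
[ 550.  -186.5  299.7] [180.   -0.1  90.3] 3
[-1.9, 23.1, 33.2, np.float64(0.0103)]
[-1.7, 23.1, 33.2, np.float64(0.0103)]
[-1.4, 23.2, 33.2, np.float64(0.0103)]
[ 550.  -186.5  299.7] [180.   -0.1  90.3] 3
[-1.9, 23.1, 48.9, np.float64(0.0103)]
[-1.7, 23.1, 48.9, np.float64(0.0103)]
[-1.4, 23.2, 48.9, np.float64(0.0103)]
```

```bash
python3 -m handwheel '[[-1,23,33,0.015,50],[-1,23,33,0.015,50],[0,23,34,0,50],[0,0,0,0,50],[0,0,20,0,50]]'
python3 -m handwheel '[[0,0,15,0,50],[0,0,12,0,50],[0,0,0,0,50]]'
```

```text
t: 4.08
eef_pos: [620.3, -191.1, 181.8]
eef_rot: [179.7, 0.0, 88.5]
contact_force: [1.8, 0.7, -0.0]
width: 50.9
finger_force: 0.0
t: 4.45
eef_pos: [618.0, -191.0, 151.7]
eef_rot: [-179.9, -0.0, 88.4]
contact_force: [-1.0, 0.0, -0.4]
width: 49.8
finger_force: 0.0
```

```bash
python3 - <<'E'
from h import *
s=observe(); im=save("wrist","w2.png"); print(s["eef_pos"],s["eef_rot"],s["contact_force"])
c=im[80:380,150:550,::-1]; cv2.imwrite("pics/w2b.png",cv2.resize(c,(800,600)))
for y in(-62,62):print(wproj(s,W([587.6,-191,-.0267],[barpt(.03,y=y)])))
E
```

```text
[ 618.  -191.   151.7] [-179.9   -0.    88.4] [-1.   0.  -0.4]
[[325.9 360.5]]
[[326.1 130.2]]
```

View pics/w2b.png

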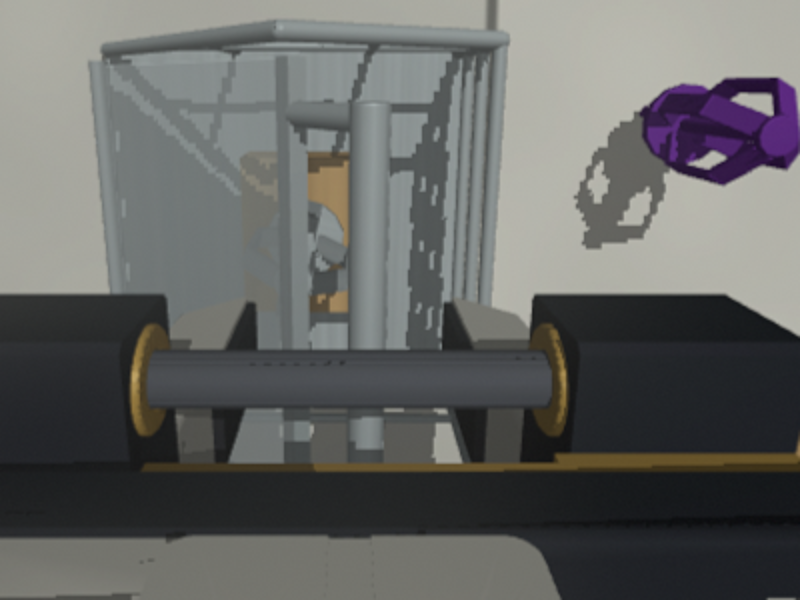

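The bar is at crop px x≈370, between the finger pads (x≈235 and 450), and its top end is where predicted. Now pull along the arc.

```bash
python3 -m handwheel '[[0,0,2,0,30],[0,-4,0,0,30],[0,-15,-10,0,30],[0,-15,-10,0,30],[0,-17,-7,0,30]]'
python3 -m handwheel '[[0,-17,-7,0,30],[0,-18,-4,0,30],[0,-18,-3,0,30],[0,-18,0,0,30],[0,-18,0,0,30]]'
python3 -m handwheel '[[0,-18,3,0,30],[0,-18,4,0,30],[0,-12,4,0,30],[0,0,0,0,30]]'
python3 - <<'E'
from h import *
s=observe(); print(s["eef_pos"],s["contact_force"]); save("side","s3.png")
im=cv2.imread("pics/s3.png"); cv2.imwrite("pics/s3b.png",cv2.resize(im[100:300,200:500],(750,500)))
E
```

```text
t: 5.12
eef_pos: [567.1, -190.0, 179.1]
eef_rot: [179.9, 0.0, 88.4]
contact_force: [1.0, 0.2, 0.2]
width: 30.4
finger_force: 0.5
t: 5.75
eef_pos: [477.1, -187.2, 191.9]
eef_rot: [-180.0, -0.0, 88.4]
contact_force: [-0.1, 0.2, -0.9]
width: 30.2
finger_force: 0.1
t: 6.25
eef_pos: [434.4, -186.1, 182.6]
eef_rot: [179.5, 0.1, 88.4]
contact_force: [7.8, 1.2, 1.4]
width: 30.0
finger_force: 3.9
[ 434.4 -186.1  182.6] [7.8 1.2 1.4]
```

View pics/s3b.png

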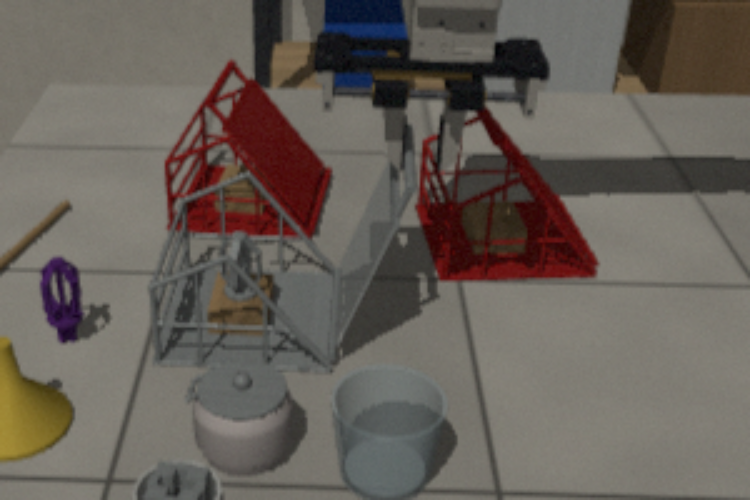

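The side view shows the flap lying open at its stop, with the fingers at the bar, and the beater clear of the flap on its block. Next I lift off and look at the beater from above.

```bash
python3 -m handwheel '[[0,5,-20,0,40],[0,0,-30,0,80],[-10,40,-10,0,80],[-15,62,0,0,80],[-15,55,0,0,80]]'
python3 -m handwheel '[[-10,10,10,0,80],[0,0,0,0,80],[0,0,0,0,80],[0,0,0,0,80]]'
python3 - <<'E'
from h import *
s=observe(); im=save("wrist","w4.png"); print(s["eef_pos"],s["eef_rot"],s["contact_force"])
import pickle; pickle.dump((s,im),open("w4.pkl","wb"))
v=[587.6,-191,-.0267]
print(wproj(s,W(v,[[12,0,30],[12,0,95],[12,0,79]])), [(np.array(d["at"]).round(),round(d["score"],2)) for d in look_for("wrist","beater")])
p=wproj(s,W(v,[[12,0,80]]))[0].astype(int); a=max(p[1]-60,0);b=p[0]-80
print(a,b); cv2.imwrite("pics/w4b.png",cv2.resize(im[a:a+120,b:b+160,::-1],(800,600),interpolation=cv2.INTER_CUBIC))
E
```

```text
t: 6.92
eef_pos: [591.9, -230.3, 241.3]
eef_rot: [180.0, -0.0, 88.4]
contact_force: [-0.4, -0.0, 0.1]
width: 75.6
finger_force: 0.0
t: 7.42
eef_pos: [599.4, -240.1, 231.5]
eef_rot: [180.0, -0.0, 88.4]
contact_force: [0.2, 0.3, 0.0]
width: 80.0
finger_force: 0.0
[ 599.4 -240.1  231.5] [180.   -0.   88.4] [0.2 0.3 0. ]
[[322.6 136.5]
 [322.3 140. ]
 [322.4 139. ]] [(array([ 754., -148.,   64.]), 0.69), (array([ 599., -191.,   83.]), 0.58), (array([ 507., -174.,   60.]), 0.56)]
79 242
```

View pics/w4b.png

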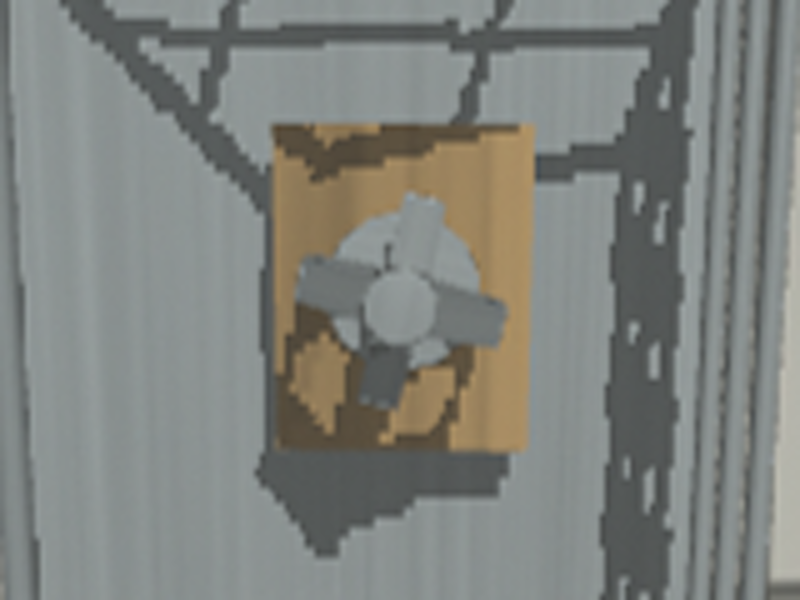

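The beater is at px (322,140), as predicted, with arms turned about 12.6° clockwise in the image. So the tool yaw for the grasp is 75.8° and the centre is (599.6, -191.3).

```bash
python3 - <<'E'
from h import *
plan([599.6,-191.3,110],75.8,step=45)
E
```

```text
[ 599.9 -240.1  231.5] [180.   -0.   88.4] 3
[16.3, -0.6, 40.5, np.float64(0.0733)]
[16.2, -1.7, 40.5, np.float64(0.0733)]
[16.0, -2.9, 40.5, np.float64(0.0733)]
```

```bash
python3 -m handwheel '[[16.3,-0.6,40,0.073,70],[16.2,-1.7,40,0.073,70],[16,-2.9,41,0.074,70],[0,0,0,0,70],[0,0,0,0,70]]'
python3 - <<'E'
from h import *
plan([599.6,-191.3,57],75.8,n=3)
E
```

```text
t: 8.15
eef_pos: [600.9, -192.7, 111.5]
eef_rot: [179.9, 0.0, 75.9]
contact_force: [0.5, 0.6, 0.3]
width: 69.8
finger_force: 0.0
[ 600.9 -192.7  111.5] [179.9   0.   75.9] 3
[0.4, -0.5, 18.2, np.float64(0.0003)]
[0.4, -0.5, 18.2, np.float64(0.0003)]
[0.4, -0.5, 18.2, np.float64(0.0003)]
```

```bash
python3 -m handwheel '[[0.5,-0.5,18,0,70],[0.5,-0.5,18,0,70],[0,0,17,0,70],[0,0,0,0,70],[0,0,0,0,36]]' 50
python3 -m handwheel '[[0,0,0,0,30],[0,0,0,0,30],[0,0,0,0,30],[0,0,0,0,30]]' 50
```

```text
t: 8.78
eef_pos: [599.4, -190.5, 56.6]
eef_rot: [-180.0, 0.0, 75.8]
contact_force: [-0.4, 0.1, 0.1]
width: 64.0
finger_force: 0.0
t: 9.28
eef_pos: [599.6, -190.3, 57.2]
eef_rot: [180.0, -0.0, 75.8]
contact_force: [-0.1, -0.1, 3.9]
width: 39.8
finger_force: 50.0
```

Held (width 39.8, 50 N). Lift, then go over the open flap to its front.

```bash
python3 -m handwheel '[[0,0,-20,0,30],[0,0,-30,0,30],[0,0,-15,0,30],[0,0,-15,0,30],[0,0,-15,0,30]]' 50
python3 -m handwheel '[[0,0,-30,0,30],[0,0,-35,0,30],[0,0,-35,0,30],[0,0,0,0,30]]' 50
python3 - <<'E'
from h import *
plan([375,-185.5,252],88.5,step=50)
E
```

```text
t: 9.9
eef_pos: [598.9, -190.1, 152.3]
eef_rot: [-180.0, -0.0, 75.8]
contact_force: [-0.1, 0.6, -0.8]
width: 39.4
finger_force: 50.0
t: 10.4
eef_pos: [601.1, -191.0, 255.2]
eef_rot: [179.7, -0.0, 75.8]
contact_force: [1.2, -0.3, -1.3]
width: 39.9
finger_force: 50.0
[ 601.1 -191.   255.2] [179.7  -0.   75.8] 5
[-10.0, -44.1, 0.6, np.float64(-0.0444)]
[-8.1, -44.5, 0.6, np.float64(-0.0444)]
[-6.1, -44.8, 0.6, np.float64(-0.0444)]
[-4.1, -45.0, 0.6, np.float64(-0.0444)]
[-2.1, -45.2, 0.6, np.float64(-0.0444)]
```

```bash
python3 -m handwheel '[[-10,-44,0,-0.044,30],[-8,-44.5,0,-0.044,30],[-6,-45,0,-0.044,30],[-4,-45,0,-0.044,30],[-2,-45,0,-0.045,30]]'
python3 -m handwheel '[[0,0,0,0,30],[0,0,28,0,30],[0,0,28,0,30],[0,0,27,0,30],[0,0,0,0,30]]'
```

```text
t: 11.02
eef_pos: [371.0, -183.8, 250.5]
eef_rot: [-179.9, -0.0, 88.5]
contact_force: [-0.3, -0.4, -0.3]
width: 39.8
finger_force: 50.0
t: 11.65
eef_pos: [372.0, -183.5, 166.6]
eef_rot: [-179.7, -0.1, 88.5]
contact_force: [-1.0, 0.1, -0.9]
width: 39.7
finger_force: 50.0
```

```bash
python3 -m handwheel '[[0,15,-1,0,30],[0,15,-2,0,30],[0,15,-2,0,30],[0,15,-2,0,30],[0,15,-1,0,30]]'
python3 -m handwheel '[[0,15,0,0,30],[0,15,0,0,30],[0,12,0,0,30],[0,0,0,0,30]]'
python3 - <<'E'
from h import *
s=observe(); print(s["eef_pos"],s["contact_force"]); save("side","s5.png")
im=cv2.imread("pics/s5.png"); cv2.imwrite("pics/s5b.png",cv2.resize(im[100:300,200:500],(750,500)))
E
```

```text
t: 12.28
eef_pos: [449.8, -186.4, 177.0]
eef_rot: [180.0, 0.0, 88.5]
contact_force: [-0.6, -0.2, -1.3]
width: 39.4
finger_force: 50.3
t: 12.78
eef_pos: [491.3, -187.3, 176.5]
eef_rot: [180.0, 0.0, 88.5]
contact_force: [-0.7, -0.0, -1.0]
width: 39.5
finger_force: 50.0
[ 491.3 -187.3  176.5] [-0.7 -0.  -1. ]
```

View pics/s5b.png

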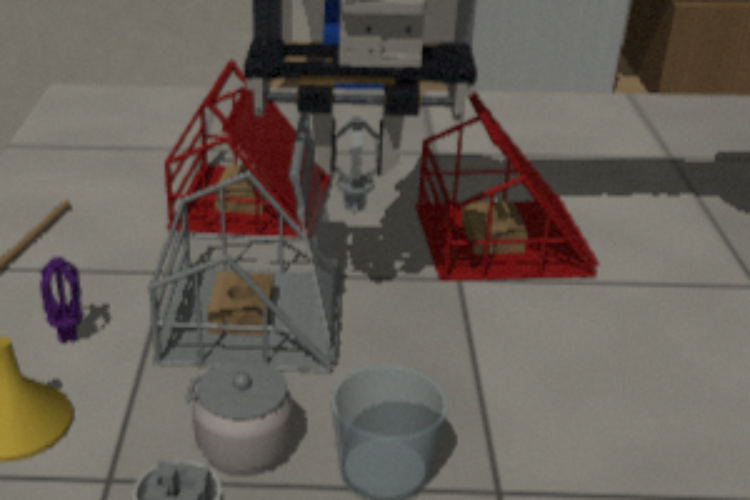

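The beater is in the grip and the flap has been pushed past upright (edge at crop px ≈(305,150)). I'll nudge it further and let it fall shut.

```bash
python3 -m handwheel '[[0,10,0,0,30],[0,10,0,0,30],[0,0,-15,0,30],[0,0,-25,0,30],[0,0,-25,0,30]]'
python3 -m handwheel '[[0,0,0,0,30],[0,0,0,0,30],[0,0,0,0,30],[0,0,0,0,30],[0,0,0,0,30]]'
python3 - <<'E'
from h import *
s=observe(); print(s["eef_pos"],s["t"]); im=save("side","s6.png")
m=[d for d in regions_of("side","flap")]; 
for d in look_for("side","bar")+look_for("side","flap"): print(d["at"],d["score"])
v=[587.6,-191,-.0267]
for th in(0,.1,.3,.5): print(th,sproj("side",W(v,[barpt(th,y=62),barpt(th,y=-62)])).ravel())
b=sproj("side",W(v,[barpt(0)]))[0].astype(int); print(b)
cv2.imwrite("pics/s6b.png",cv2.resize(im[120:260,220:420,::-1],(800,560),interpolation=cv2.INTER_CUBIC))
plan([602,178,270],90)
E
```

```text
t: 13.45
eef_pos: [510.3, -188.2, 243.3]
eef_rot: [180.0, 0.0, 88.4]
contact_force: [0.3, 0.8, -1.6]
width: 39.7
finger_force: 50.0
t: 14.08
eef_pos: [510.1, -188.0, 241.2]
eef_rot: [-179.9, -0.0, 88.5]
contact_force: [-0.9, 0.2, -0.7]
width: 39.7
finger_force: 50.0
[ 510.1 -188.   241.2] 14.075
[303.8, -325.7, 95.1] 0.96
[584.9, -417.8, 77.7] 0.68
[564.6, -174.0, 78.0] 0.65
[562.2, -178.8, 82.8] 0.96
[579.4, -415.8, 77.0] 0.73
[301.5, -326.6, 90.7] 0.72
0 [279.5 184.9 287.1 160.1]
0.1 [285.8 180.6 292.8 156.2]
0.3 [300.3 173.9 305.7 150. ]
0.5 [316.5 169.9 320.2 146.2]
[283 171]
[ 510.3 -188.   241.6] [-180.    -0.    88.4] 7
[52.6, 11.7, -4.1, np.float64(-0.0039)]
[52.6, 11.9, -4.1, np.float64(-0.0039)]
[52.5, 12.1, -4.1, np.float64(-0.0039)]
[52.5, 12.3, -4.1, np.float64(-0.0039)]
[52.4, 12.5, -4.1, np.float64(-0.0039)]
[52.4, 12.7, -4.1, np.float64(-0.0039)]
[52.3, 12.9, -4.1, np.float64(-0.0039)]
```

View pics/s6b.png

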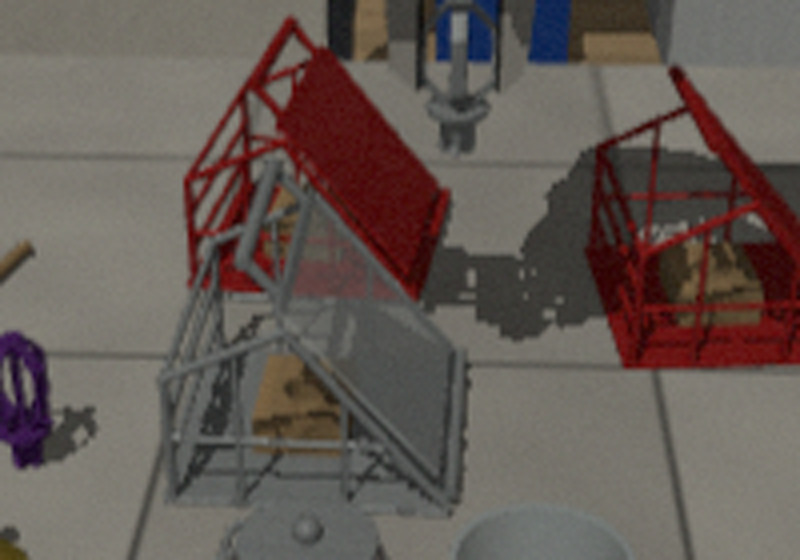

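The flap is shut: the bar end is at px ≈(281,185), where angle 0 predicts (279.5,185). Now to the mixer.

```bash
python3 -m handwheel '[[53,17,0,0,30],[53,17,0,0,30],[53,17,0,0,30],[53,17,0,0,30],[53,17,3,0,30]]'
python3 -m handwheel '[[25,5,3,0,30],[0,0,5,0,30],[0,0,0,0,30],[0,0,0,0,30],[0,0,0,0,30]]'
python3 - <<'E'
from h import *
s=observe(); im=save("wrist","w7.png"); print(s["eef_pos"],s["eef_rot"],s["t"])
import pickle; pickle.dump((s,im),open("w7.pkl","wb"))
p=wproj(s,[[602,178,140]])[0]; print(p); print([(d["at"],d["score"]) for d in look_for("wrist","socket")])
a,b=int(max(p[1]-50,0)),int(p[0]-66); print(a,b)
cv2.imwrite("pics/w7b.png",cv2.resize(im[a:a+100,b:b+133,::-1],(798,600),interpolation=cv2.INTER_CUBIC))
E
```

```text
t: 14.9
eef_pos: [603.2, 76.3, 239.1]
eef_rot: [179.9, -0.0, 88.4]
contact_force: [0.7, 0.4, -0.4]
width: 39.3
finger_force: 50.0
t: 15.52
eef_pos: [608.3, 98.0, 231.1]
eef_rot: [180.0, 0.0, 88.3]
contact_force: [-0.8, 0.4, -1.2]
width: 39.4
finger_force: 50.0
[608.3  98.  231.1] [180.    0.   88.3] 15.525
[311.6 100.1]
[([600.5, 180.5, 142.3], 0.65)]
50 245
```

View pics/w7b.png

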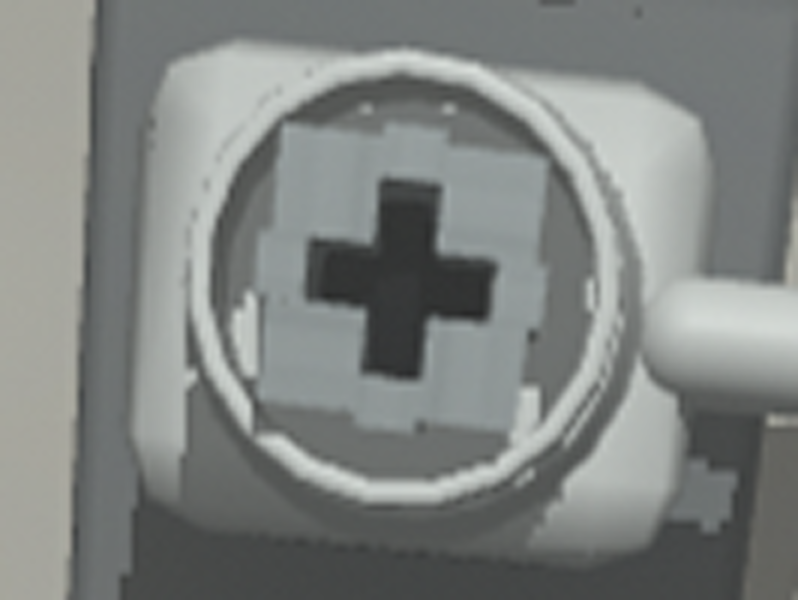

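The socket cross shows clearly, centred at crop px ≈(402,280) and turned about 6° clockwise. I'll fit it, and get the beater's offset in the grip from the earlier picture.

```bash
python3 - <<'E'
from h import *
import pickle; from scipy.optimize import least_squares
s,_=pickle.load(open("w7.pkl","rb")); s4,_=pickle.load(open("w4.pkl","rb"))
px=(np.array([[308,268],[495,292],[412,181],[393,379]])+.5)/6-.5+[245,50]
L=[[-11.5,0,140],[11.5,0,140],[0,11.5,140],[0,-11.5,140]]
r=least_squares(lambda v:(wproj(s,W(v,L))-px).ravel(),[602,178,0],x_scale=[1,1,.01]); print("socket",r.x[:2],np.degrees(r.x[2]),r.fun)
k=least_squares(lambda v:wproj(s4,[[v[0],v[1],95]])[0]-[321.6,139.6],[600,-190]).x
print("beater",k)
# beater in tool at grasp
off=R.from_euler('xyz',[180,0,75.8],degrees=True).inv().apply([k[0]-599.6,k[1]+190.3,0]); print("offset in tool",off)
off[1]=0
yaw=90+np.degrees(r.x[2])   # tool y along socket x
w=R.from_euler('xyz',[180,0,yaw],degrees=True).apply(off)
tgt=np.r_[r.x[:2],0]-w; print("tcp xy",tgt,"yaw",yaw)
plan([tgt[0],tgt[1],212],yaw,n=3)
E
```

```text
socket [602.1 180.6] -8.278221476618311 [-0.2  0.2  0.3  0.   0.  -0.2 -0.2  0. ]
beater [ 599.  -190.9]
offset in tool [-0.8 -0.4 -0. ]
tcp xy [602.2 181.4  -0. ] yaw 81.72177852338169
[608.3  98.7 231.1] [180.   -0.   88.4] 3
[27.5, -2.8, 6.4, np.float64(0.0388)]
[27.4, -3.9, 6.4, np.float64(0.0388)]
[27.2, -4.9, 6.4, np.float64(0.0388)]
```

```bash
python3 -m handwheel '[[27.5,-2.8,6.4,0.039,30],[27.4,-3.9,6.4,0.039,30],[27.2,-4.9,6.3,0.039,30],[0,0,0,0,30],[0,0,0,0,30]]'
python3 -m handwheel '[[0,0,0,0,30],[0,0,0,0,30]]'
python3 - <<'E'
from h import *
plan([602.2,181.4,195],81.7,n=2)
E
```

```text
t: 16.25
eef_pos: [602.3, 181.0, 211.8]
eef_rot: [180.0, 0.0, 81.7]
contact_force: [0.8, -0.4, -1.0]
width: 39.3
finger_force: 50.0
t: 16.5
eef_pos: [602.4, 180.9, 211.9]
eef_rot: [180.0, 0.0, 81.7]
contact_force: [-0.2, 0.0, -1.2]
width: 39.5
finger_force: 50.0
[602.4 180.9 211.9] [180.    0.   81.7] 2
[0.2, -0.1, 8.5, np.float64(-0.0004)]
[0.2, -0.1, 8.5, np.float64(-0.0004)]
```

```bash
python3 -m handwheel '[[0.4,0,8,0,30],[0,0,8,0,30],[0,0,0,0,30]]'
python3 -m handwheel '[[0,0,4,0,30],[0,0,4,0,30],[0,0,0,0,30]]'
```

```text
t: 16.88
eef_pos: [601.2, 182.3, 194.2]
eef_rot: [-179.9, 0.1, 81.8]
contact_force: [-0.5, 0.1, -1.1]
width: 39.7
finger_force: 50.0
t: 17.25
eef_pos: [601.8, 182.6, 187.2]
eef_rot: [-180.0, 0.0, 81.8]
contact_force: [-0.2, -0.1, -0.7]
width: 39.6
finger_force: 50.0
```

No contact force and the tip is about 4 mm inside. Continue.

```bash
python3 -m handwheel '[[-0.4,0,3,0,30],[0,0,3,0,30],[0,0,0,0,30]]'
python3 -m handwheel '[[0,0,3,0,30],[0,0,2,0,30],[0,0,0,0,30]]'
```

```text
t: 17.62
eef_pos: [601.8, 182.1, 181.2]
eef_rot: [-180.0, 0.0, 81.8]
contact_force: [0.2, 0.4, -1.3]
width: 39.4
finger_force: 50.0
t: 18.0
eef_pos: [601.8, 182.1, 176.3]
eef_rot: [-180.0, 0.0, 81.8]
contact_force: [0.8, 0.5, -1.1]
width: 39.5
finger_force: 50.0
```

```bash
python3 -m handwheel '[[0,0,2,0,30],[0,0,2,0,30],[0,0,2,0,30],[0,0,0,0,30]]'
python3 -m handwheel '[[0,0,2,0,30],[0,0,2,0,30],[0,0,0,0,30],[0,0,0,0,30]]' 60
```

```text
t: 18.5
eef_pos: [602.3, 182.3, 171.1]
eef_rot: [180.0, -0.0, 81.8]
contact_force: [-2.5, -0.4, 5.0]
width: 39.7
finger_force: 50.0
t: 19.0
eef_pos: [602.3, 182.3, 167.7]
eef_rot: [180.0, -0.0, 81.7]
contact_force: [-2.0, -0.3, 8.1]
width: 39.3
finger_force: 60.0
```

```bash
python3 -m handwheel '[[0,0,1.5,0,30],[0,0,1.5,0,30],[0,0,0,0,30],[0,0,0,0,30]]'
```

```text
t: 19.5
eef_pos: [602.4, 182.3, 167.0]
eef_rot: [179.9, -0.1, 81.7]
contact_force: [-8.2, -2.4, 20.6]
width: 39.2
finger_force: 60.0
```

```bash
python3 -m handwheel '[[0,0,1.5,0,30],[0,0,0,0,30],[0,0,0,0,30]]'
```

```text
t: 19.88
eef_pos: [602.4, 182.4, 166.9]
eef_rot: [179.9, -0.1, 81.7]
contact_force: [-11.4, -4.0, 30.4]
width: 39.3
finger_force: 60.0
```

Force jumped with z stopping at 167.0, as expected for the collar on the rim. I'll ease the press and the sideways load, then check with a picture.

```bash
python3 -m handwheel '[[0,-0.7,-1,0,30],[0,0,0,0,30],[0,0,0,0,30],[0,0,0,0,30]]'
python3 - <<'E'
from h import *
im=save("side","s8.png"); b=sproj("side",[[602,181,150]])[0].astype(int); print(b)
v=[587.6,-191,-.0267]; 
c=np.hstack([cv2.resize(im[b[1]-60:b[1]+60,b[0]-45:b[0]+35,::-1],(400,600)),cv2.resize(im[130:250,240:320,::-1],(400,600))])
cv2.imwrite("pics/s8b.png",c)
E
```

```text
t: 20.38
eef_pos: [602.3, 182.4, 167.0]
eef_rot: [179.9, -0.1, 81.7]
contact_force: [-7.0, -2.3, 23.3]
width: 39.2
finger_force: 60.0
[269 286]
```

View pics/s8b.png

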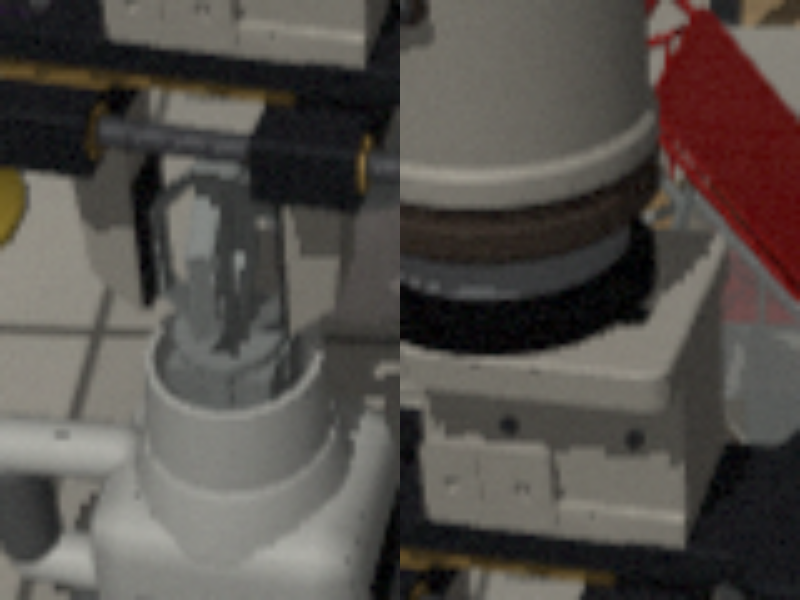

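```bash
python3 - <<'E'
from h import *
for P in ([602,198.5,140],[602,198.5,145],[602,198.5,148],[602,198.5,153],[585,181.5,142],[619,181.5,142]): print(P,(sproj("side",[P])[0]-[224,226])*5)
s=observe(); print(s["t"],s["contact_force"],s["finger_force"],np.abs(s["joint_vel"]).max())
E
```

```text
[602, 198.5, 140] [219.5 372.4]
[602, 198.5, 145] [218.4 359.9]
[602, 198.5, 148] [217.7 352.3]
[602, 198.5, 153] [216.6 339.7]
[585, 181.5, 142] [284.4 327.2]
[619, 181.5, 142] [170.8 323.8]
20.425 [-8.  -2.4 22.9] 60.00677168369293 0.06784247670185896
```

The front lower edge of the collar is at about (225,370), against (219,372) predicted for home. The spring forces also match (about 6 N at 4 mm travel and 9 N near home, then a hard stop). Handing in.

```bash
python3 -c "
from plant import *
print(job_done())"
```

```text
the job is handed in; nothing more can be done
None
```

I handed the job in at about 20 s: the flap is shut, and the beater is meshed and home in the socket, held at 60 N and pressed down with about 23 N; the hand-in gave no verdict.

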